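# Sort received specimens into their trays

## Robot

A 6-joint arm with a two-finger parallel gripper is mounted at the origin on a cart in front of the work surface, level with it; the furniture and walls round the work are solid. World frame = base frame: x ahead of the robot, y to its left, z up, the work surface at z = 0. Lengths are in m, angles in rad, forces in N, time in s.
With the tool pointing down it reaches from about 0.275 to 0.825 m from the base axis. Payload 4.9 kg.
Tool frame: the origin (TCP) lies at the very end of the fingers, on their centre line; the grasp point (between the pads) lies 19 mm behind it; x points along the fingers, z is the direction in which the jaws open and shut, and the axes are right-handed (so a half turn about x gives the same grasp; the last joint's range is limited). The gripper opens to 85 mm and grips with 20 to 120 N. Pads are 22 mm wide; open, the fingers measure 114 mm over their backs; the gripper's body (76 mm by 85 mm) begins 54 mm behind the grasp point. The pads swing forward as they close: fully open they stand 13 mm farther back than shut.
Start: joints at [-1.445, 0.326, -0.193, 1.052, 0, 1.437], TCP at [0.141, -0.532, 0.231] pointing down, gripper open.
Joint ranges: [-2.65, 2.65], [-0.97, 1.79], [-1.3, 1.35], [-1.93, 2.1], [-1.47, 1.37], [-3.14, 3.14]. Speed limits (rad/s): [2.57, 2.57, 3.14, 3.14, 3.14, 3.14].

## Interface

Orientations are given as a unit quaternion [w, x, y, z].
In Python, from rig import arm gives the robot as it stands. The module is installed in compiled form; this text tells all that it offers.
- The arm moves only by the shell command python3 -m handwheel 'ROWS' [FORCE]. ROWS is JSON, a list of rows, each a list of 7 numbers: the shift along the tool's x, y, z in m, then the turn, a rotation vector about the tool's x, y, z in rad, then the opening, from 0 (shut) to 1 (fully open). A call has 1 to 20 rows; each row is the pose to reach, as a shift and turn from the pose commanded when the call began, along the tool's axes at that moment; what a row does not reach only later rows make up. A row lasts 1/8 s, in which the tool goes at most 62.5 mm and 10.7 degrees, less where a joint would pass 70% of its speed; a pose out of reach is approached as far as the arm can. A call with a gripper value outside its range is refused whole. The fingers move at their own pace and stop on an object; FORCE is the grip in N (left out, the last holds). Time passes only in rows, so rows that repeat a pose let the fingers close. It gives the time, the measured TCP pose, the force and the opening at its end, in the units of the state.
- arm.state(): the state, without advancing time (a new reading comes with each control period).
- arm.capture(name): name is "scene" or "top" or "wrist"; returns (picture, depth): 400x640x3 uint8, blue, green, red; 400x640 float32, m along the optical axis (not along the pixel's ray), 0 where there is no reading.
- arm.camera_info(name): a dict with "fx", "fy", "cx", "cy" (pixels), "rvec" (rotation vector, rad) and "tvec" (3), from world to camera coordinates, as OpenCV has them. Camera axes: x right, y down, z forward; pixel columns grow to the right and rows downward; lengths in m; the calibration is good to about 2 mm. The wrist camera is an equidistant fisheye: a pixel r from the principal point sees the ray r / f radians off the axis. A picture is of the moment at which its call begins: read the wrist's pose just before it. camera_info takes no time and is no camera call; for the wrist camera it gives the pose at the moment of the call.
- arm.job_done(): hands the job in, once; it reports no verdict.
Trained networks look in the newest picture that a camera, given by its name, has taken for a name from the list of things; names that differ only in an ending like _2 or _b are one class to them, and where a whole thing is asked for, a point or a joint stands for the part that bears it (a point fixed in the world has none). Each returns a list of dicts, best first, with "conf" (0 to 1); they miss things now and then, are a little off and sometimes report something else, mostly with a low value. They report only what shows in the picture. A call takes as long as a camera call.
- arm.search_frame(camera, label): "location" ([x, y, z] in m, in world coordinates, good to about 4 mm: the middle of the surface that is visible of it).
- arm.regions_of(camera, label): "region" (400x640 bool, what is visible of it).
The state is a dict: "time_s": time; "joint_pos": joint angles; "dq": joint speeds; "joint_torque": joint torques, N m; "tcp_pos": TCP position; "ee_rot": TCP orientation; "force": force on the tool from outside, world axes, zero at the start; "wrist_torque": the same for the moment, N m; "gripper_width": finger opening in m.
Only numpy, scipy, OpenCV 4.12 (cv2) and the standard library are available. Lean on these libraries where they do the work, as an engineer would, in place of code of your own. Each camera call takes 0.05 s, during which the arm holds its last target. There are 200 camera calls.

## Task

Sort the specimens lying on the counter into the trays: each purple-stoppered tube flat in a bay of its own in the purple tray, each red-stoppered tube flat in a bay of its own in the red tray, and the lidded specimen cup upright inside the white tray. Set every one down without dropping it, let go of it, and leave the timer and the tape roll where they are.

Things in the scene. Friction and masses are not known exactly. Their poses are not given: they have to be found in the camera images.
- purple_tube_1_center (a point): sample tube with a purple stopper, lying flat on the counter (not one of those in the white rack): 84 mm long, 15 mm wide and high, does not roll, 20 g. This point is its centre, 7.5 mm above what it lies on; y runs along the tube, x across it (grip this way). It starts within 0.35 rad of the x direction; only about 20 mm may be free beside it, so open the gripper part way. The two purple tubes are alike; either may go in either bay.
- purple_tube_2_center (a point): sample tube with a purple stopper, lying flat on the counter (not one of those in the white rack): 84 mm long, 15 mm wide and high, does not roll, 20 g. This point is its centre, 7.5 mm above what it lies on; y runs along the tube, x across it (grip this way). It starts within 0.35 rad of the x direction; only about 20 mm may be free beside it, so open the gripper part way. The two purple tubes are alike; either may go in either bay.
- red_tube_1_center (a point): sample tube with a red stopper, lying flat on the counter (not one of those in the white rack): 84 mm long, 15 mm wide and high, does not roll, 20 g. This point is its centre, 7.5 mm above what it lies on; y runs along the tube, x across it (grip this way). It starts within 0.35 rad of the x direction; only about 20 mm may be free beside it, so open the gripper part way. The two red tubes are alike; either may go in either bay.
- red_tube_2_center (a point): sample tube with a red stopper, lying flat on the counter (not one of those in the white rack): 84 mm long, 15 mm wide and high, does not roll, 20 g. This point is its centre, 7.5 mm above what it lies on; y runs along the tube, x across it (grip this way). It starts within 0.35 rad of the x direction; only about 20 mm may be free beside it, so open the gripper part way. The two red tubes are alike; either may go in either bay.
- cup_center (a point): white lidded specimen cup standing upright: body 45 mm across, lid 49 mm across (top 10 mm), 55 mm high, about 40 g; gripped across the body or lid from above. This point is its centre, half-way up (27.5 mm above what it stands on); z is up. At least 20 mm is free on each side at the start.
- purple_tray: purple tray, fixed, 112 (x) x 128 (y) x 14 mm, origin under its centre, on the counter. Walls and floor 4 mm thick. A tab sticks out 11 mm on its -x side. Turned up to 0.15 rad. A rib along x in the middle (y = 0), 4 mm wide, 5 mm above the floor, parts it into bays at +y and -y, each 104 mm (x) by 58 mm (y), mid-lines at y = +31 and -31 mm. One tube lies in each bay, along x, either end first.
- red_tray: red tray, fixed, 112 (x) x 128 (y) x 14 mm, origin under its centre, on the counter. Walls and floor 4 mm thick. A tab sticks out 11 mm on its -x side. Turned up to 0.15 rad. A rib along x in the middle (y = 0), 4 mm wide, 5 mm above the floor, parts it into bays at +y and -y, each 104 mm (x) by 58 mm (y), mid-lines at y = +31 and -31 mm. One tube lies in each bay, along x, either end first.
- white_tray: white tray, fixed, 112 (x) x 128 (y) x 14 mm, origin under its centre, on the counter. Walls and floor 4 mm thick. A tab sticks out 11 mm on its -x side. Turned up to 0.15 rad. It has no rib: one open space for the cup.
- timer: bystander: small loose white bench timer, 60 x 64 x 23 mm, at the right of the work; origin under its centre. To be left alone.
- tape: bystander: loose roll of cream label tape lying flat, 55 mm across, 18 mm high, at the left of the work; origin under its centre. To be left alone.

How it is judged:
By the outcome, as a careful person would: the job done as asked, in the order asked, and still so for the second after the job is handed in, with the robot touching nothing.
It also fails if it takes over 120 s, if anything falls off the work surface, if the arm or the gripper's body presses on something with over 40 N, if the wrist force passes 120 N, or if a joint passes its speed limit or range.

## Working session

There is one attempt and no reset: what is moved stays moved. The work goes in short steps, Python scripts to look and compute and a shell command to move; the robot and the scene stay as the last step left them, time stands still between calls to the robot, and variables do not carry over. Pictures are saved under pics/ and viewed, about 12 in all and at most 16, crops included, and the job is handed in when it is done.

```bash
mkdir -p pics; cat > h.py <<'E'
from rig import arm
import cv2, numpy as np
def cam(n):
    i=arm.camera_info(n); R,_=cv2.Rodrigues(np.array(i["rvec"],float)); return i,R,np.array(i["tvec"],float).ravel()
def world(n,u,v,d,c=None):
    i,R,t=c or cam(n); p=np.array([(u-i["cx"])/i["fx"]*d,(v-i["cy"])/i["fy"]*d,d]); return R.T@(p-t)
def cloud(n,dep,mask,c=None):
    i,R,t=c or cam(n); v,u=np.nonzero(mask&(dep>0)); d=dep[v,u]
    if n=="wrist":
        x=(u-i["cx"])/i["fx"];y=(v-i["cy"])/i["fy"];r=np.hypot(x,y)+1e-9;s=np.tan(r)/r
        P=np.c_[x*s*d,y*s*d,d]
    else: P=np.c_[(u-i["cx"])/i["fx"]*d,(v-i["cy"])/i["fy"]*d,d]
    return (P-t)@R
E
python3 - <<'E'
from h import *
s=arm.state(); print(s)
for n in ("top","scene"):
    p,d=arm.capture(n); cv2.imwrite(f"pics/{n}0.png",p); c=cam(n); print(n,-c[1].T@c[2], c[0]["fx"])
    for l in ("purple_tube_1_center","red_tube_1_center","cup_center","purple_tray","red_tray","white_tray","timer","tape"):
        for r,q in zip(arm.search_frame(n,l),arm.regions_of(n,l)):
            P=cloud(n,d,q["region"],c)
            v,u=np.nonzero(q["region"])
            rect=cv2.minAreaRect(P[:,:2].astype(np.float32)*1000) if len(P)>5 else None
            print(l,round(r["conf"],2),np.round(r["location"],3),"| reg",round(q["conf"],2),len(P),"px",int(u.mean()),int(v.mean()),"z",np.round(np.percentile(P[:,2],[5,50,95]),3),"rect",[np.round(x,1) for x in rect])
E
```

```text
{'time_s': 0.0, 'joint_pos': array([-1.44516602e+00,  3.26938137e-01, -1.93612075e-01,  1.05200890e+00,
        1.13034169e-05,  1.43660220e+00]), 'dq': array([ 0.00123902,  0.00115247,  0.00256755, -0.00048252, -0.00121759,
       -0.00191251]), 'joint_torque': array([ 1.94119180e-03, -4.43397760e+01,  2.62439901e+01,  1.54855067e-02,
       -4.28642295e-05, -5.55317840e-06]), 'tcp_pos': array([ 0.14124265, -0.53093388,  0.23049428]), 'ee_rot': array([ 0.560124  ,  0.43145831,  0.56099593, -0.43056753]), 'force': array([ 0.28559136, -0.53465048, -0.47896185]), 'wrist_torque': array([-0.02975946,  0.02065948, -0.00875748]), 'gripper_width': 0.08552041125205671}
top [ 0.3986223  -0.05141255  1.15109115] 418.85002984315787
purple_tube_1_center 0.56 [0.464 0.232 0.013] | reg 0.52 153 px 221 214 z [0.006 0.013 0.016] rect [array([466. , 235.9]), array([84.3, 16.1]), np.float64(8.4)]
red_tube_1_center 0.61 [0.445 0.126 0.016] | reg 0.56 136 px 260 220 z [0.009 0.012 0.017] rect [array([449.4, 128.3]), array([75.9, 14.2]), np.float64(0.7)]
cup_center 0.71 [ 0.425 -0.23   0.057] | reg 0.75 
[... 548 characters left out ...]
, 120.1]), np.float64(88.5)]
timer 0.94 [ 0.389 -0.443  0.016] | reg 0.82 533 px 472 244 z [0.01  0.016 0.022] rect [array([ 387.7, -448.9]), array([68.9, 60.5]), np.float64(80.2)]
tape 0.67 [0.468 0.341 0.021] | reg 0.83 283 px 181 212 z [0.009 0.018 0.021] rect [array([472.5, 341.8]), array([53.2, 49.2]), np.float64(89.3)]
scene [-0.42724861  0.5995648   0.84531352] 477.5027933215301
red_tray 0.47 [ 0.663 -0.238  0.005] | reg 0.69 107 px 339 166 z [0.001 0.006 0.015] rect [array([ 651.8, -227. ]), array([ 27.1, 101.4]), np.float64(42.1)]
white_tray 0.79 [0.619 0.25  0.   ] | reg 0.87 1305 px 210 223 z [0.001 0.005 0.015] rect [array([626. , 248.1]), array([127.9, 151.5]), np.float64(88.6)]
```

```bash
python3 - <<'E'
import cv2
a=cv2.imread("pics/top0.png");cv2.imwrite("pics/top0c.png",cv2.resize(a[100:300,140:540],None,fx=2,fy=2,interpolation=cv2.INTER_CUBIC))
E
```

```text
(no output)
```

View pics/top0c.png

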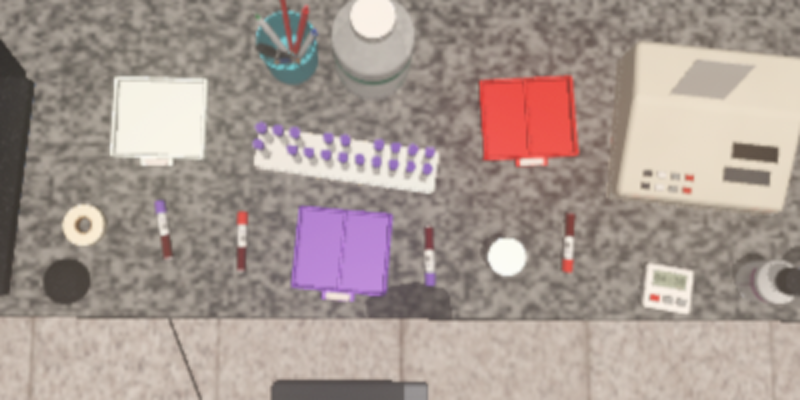

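View pics/scene0.png

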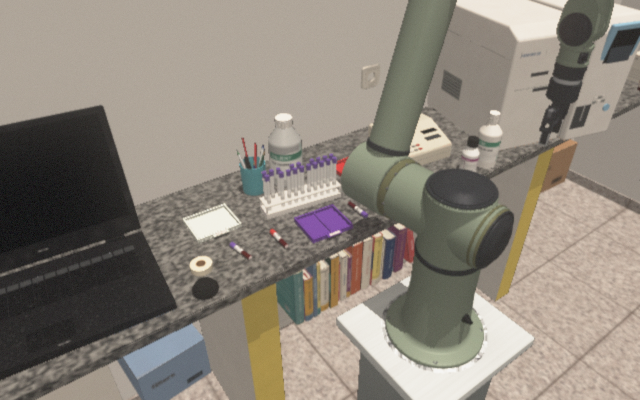

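The top view shows tubes at crop (163,230) purple, (241,240) red, (429,257) purple, (568,243) red; the cup is at (507,257). The trays, rack, timer (668,288) and tape (83,225) all match the detections. The scene view agrees, but the arm hides its right side. Next I'll measure all the tubes, the tray yaws and the obstacle heights.

```bash
cat >> h.py <<'E'
from scipy.spatial.transform import Rotation as Ro
def rmat(): q=np.array(arm.state()["ee_rot"]); return Ro.from_quat(q[[1,2,3,0]])
def yaw(): z=rmat().as_matrix()[:,2]; return np.degrees(np.arctan2(z[1],z[0]))
def plan(p,jaw,C=None):
    """target TCP p (world) with tool down and jaw direction at angle jaw (deg); C: commanded (pos,Rotation)"""
    P,R=C or (arm.state()["tcp_pos"],rmat())
    y0=np.degrees(np.arctan2(*R.as_matrix()[[1,0],2])); k=round((y0-jaw)/180); j=np.radians(jaw+180*k)
    z=np.array([np.cos(j),np.sin(j),0]); x=np.array([0,0,-1.]); T=Ro.from_matrix(np.c_[x,np.cross(z,x),z])
    return np.round(np.r_[R.inv().apply(np.array(p)-P),(R.inv()*T).as_rotvec()],4)
E
python3 - <<'E'
from h import *
p,d=arm.capture("top"); np.save("top_d.npy",d); c=cam("top"); np.save("top_p.npy",p)
hsv=cv2.cvtColor(p,cv2.COLOR_BGR2HSV)
full=cloud("top",d,np.ones_like(d,bool),c); 
X=np.zeros(d.shape+(3,)); X[d>0]=full
def blob(name,y,x,r=.055,ry=.022,zmin=.006,zmax=.03):
    m=(abs(X[...,0]-x)<r)&(abs(X[...,1]-y)<ry)&(X[...,2]>zmin)&(X[...,2]<zmax)&(d>0)
    n,l,st,ce=cv2.connectedComponentsWithStats(m.astype(np.uint8)); k=1+st[1:,4].argmax(); m=l==k
    P=X[m]; rc=cv2.minAreaRect(P[:,:2].astype(np.float32)*1000)
    w=np.cov(P[:,:2].T); e=np.linalg.eigh(w)[1][:,1]; 
    print(name,len(P),"mean",P.mean(0).round(4),"axis deg",np.degrees(np.arctan2(e[1],e[0]))%180,"rect",np.round(rc[0],1),np.round(rc[1],1),"z95",np.percentile(P[:,2],90).round(4))
i=c[0]
for n,u,v in (("P1",221,214),("R1",260,220),("P2",354,228),("R2",424,221)):
    w=world("top",u,v,1.14,c); blob(n,w[1],w[0])
# obstacles
for n,(u0,u1,v0,v1) in dict(rack=(266,360,160,198),pens=(265,300,95,142),bottle=(305,350,95,150),device=(445,540,118,208),dark=(325,365,240,260),laptop=(140,158,118,250)).items():
    Q=X[v0:v1,u0:u1].reshape(-1,3); Q=Q[Q[:,2]>.03]
    print(n,len(Q), (Q.min(0).round(3),Q.max(0).round(3)) if len(Q) else X[v0:v1,u0:u1,2].mean())
# trays
for n,u,v in (("pt",310,226),("rt",403,159),("wt",218,159)):
    w=X[v,u]; m=(abs(X[...,0]-w[0])<.09)&(abs(X[...,1]-w[1])<.085)&(d>0)
    rim=m&(X[...,2]>.0085)&(X[...,2]<.022)
    if n=="pt": rim&=(X[...,1]>-.1)&(X[...,1]<.09)&(hsv[...,0]>115)&(hsv[...,1]>60)
    rim=cv2.morphologyEx(rim.astype(np.uint8),cv2.MORPH_CLOSE,np.ones((3,3)));nn,l,st,_=cv2.connectedComponentsWithStats(rim);l=(l==1+st[1:,4].argmax())&(d>0);P=X[l]
    print(n,w.round(3),[np.round(q,1) for q in cv2.minAreaRect(P[:,:2].astype(np.float32)*1000)],len(P))
print(rmat().as_matrix().round(2),yaw(), arm.state()["time_s"])
E
```

```text
P1 148 mean [0.4662 0.2348 0.0125] axis deg 10.643415143012703 rect [465.4 235. ] [83.3 14.9] z95 0.016
R1 152 mean [0.4505 0.1284 0.0125] axis deg 179.66589211485083 rect [449.5 128. ] [81.5 14.6] z95 0.0156
P2 153 mean [ 0.4309 -0.1265  0.0129] axis deg 1.2745564069243756 rect [ 433.1 -127.7] [78.7 14. ] z95 0.0162
R2 145 mean [ 0.45   -0.3154  0.0125] axis deg 175.74513093822867 rect [ 451.4 -316.7] [15.2 81.9] z95 0.0158
rack 1897 (array([ 0.518, -0.136,  0.037]), array([0.601, 0.108, 0.141]))
pens 774 (array([0.663, 0.021, 0.03 ]), array([0.752, 0.101, 0.161]))
bottle 1708 (array([ 0.646, -0.1  ,  0.03 ]), array([0.748, 0.003, 0.225]))
device 7044 (array([ 0.489, -0.601,  0.03 ]), array([ 0.707, -0.369,  0.189]))
dark 0 0.0007801056257143417
laptop 495 (array([0.381, 0.418, 0.03 ]), array([0.698, 0.459, 0.127]))
pt [ 0.436 -0.007  0.011] [array([433.4,  -7.9]), array([128.3, 121.8]), np.float64(85.3)] 366
rt [ 0.623 -0.263  0.007] [array([ 617.4, -264. ]), array([123.5, 129.1]), np.float64(3.2)] 446
wt [0.622 0.251 0.003] [array([615.8, 246.3]), array([129.5, 121.4]), np.float64(89.3)] 425
[[ 0.    0.97  0.26]
 [ 0.    0.26 -0.97]
 [-1.    0.   -0.  ]] -75.11433111593914 1.75
```

```bash
python3 -c "
from h import *
print(plan([.432,-.127,.16],91.3))"
```

```text
[ 0.0713  0.3849 -0.3163  0.2371 -0.     -0.    ]
```

```bash
python3 -m handwheel '[[0.0,0.05,-0.04,0.03,0,0,0.5],[0.0,0.1,-0.08,0.06,0,0,0.5],[0.01,0.15,-0.12,0.09,0,0,0.5],[0.02,0.2,-0.16,0.12,0,0,0.5],[0.03,0.25,-0.2,0.15,0,0,0.5],[0.04,0.3,-0.24,0.18,0,0,0.5],[0.055,0.34,-0.28,0.21,0,0,0.5],[0.071,0.37,-0.304,0.237,0,0,0.5],[0.071,0.385,-0.316,0.237,0,0,0.5],[0.071,0.385,-0.316,0.237,0,0,0.5],[0.071,0.385,-0.316,0.237,0,0,0.5]]' 40
cat >> h.py <<'E'
def look(fn,dirs,X0=None):
    """wrist view: fit tubes near the guesses (x,y)"""
    c=cam("wrist"); p,d=arm.capture("wrist"); cv2.imwrite("pics/"+fn,p)
    f=cloud("wrist",d,np.ones_like(d,bool),c); X=np.zeros(d.shape+(3,)); X[d>0]=f
    for x,y in dirs:
        m=(abs(X[...,0]-x)<.055)&(abs(X[...,1]-y)<.025)&(X[...,2]>.006)&(X[...,2]<.03)&(d>0)
        n,l,st,_=cv2.connectedComponentsWithStats(m.astype(np.uint8)); 
        if n<2: print("none"); continue
        P=X[l==1+st[1:,4].argmax()]; e=np.linalg.eigh(np.cov(P[:,:2].T))[1][:,1]; rc=cv2.minAreaRect(P[:,:2].astype(np.float32)*1000)
        print(len(P),P.mean(0).round(4),"axis",np.degrees(np.arctan2(e[1],e[0])).round(1)%180,"rect",np.round(rc[0],1),np.round(rc[1],1),"ztop",np.percentile(P[:,2],90).round(4))
        g=(abs(X[...,0]-x)<.07)&(abs(X[...,1]-y)<.04)&(abs(X[...,2])<.006)&(d>0); print("  counter z",np.median(X[g][:,2]).round(4))
    return X,p,d
E
python3 -c "
from h import *
look('w1.png',[(.432,-.127)]); print(arm.state()['tcp_pos'],yaw())
"
```

```text
time_s: 3.12
tcp_pos: [0.432, -0.1278, 0.1604]
ee_rot: [0.506, 0.494, 0.505, -0.494]
force: [0.6, 0.4, 0.3]
gripper_width: 0.0429
1082 [ 0.4341 -0.1287  0.0129] axis 1.0999999999999943 rect [ 433.7 -128.6] [83.2 13.1] ztop 0.0147
  counter z 0.0
[ 0.43196176 -0.12803426  0.16050596] -88.75974455888279
```

View pics/w1.png

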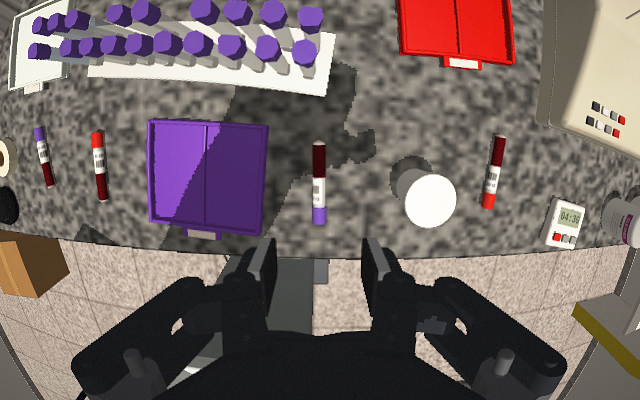

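The wrist view shows the purple tube at pixel (319,182) between the jaws, with nothing beside it. The wrist camera also agrees with the top view (tube top 15 mm, counter 0). I'll descend and grip.

```bash
python3 -m handwheel '[[0.05,0.001,0,0,0,0,0.5],[0.1,0.002,0,0,0,0,0.5],[0.13,0.002,0.0005,0,0,0,0.5],[0.147,0.002,0.0005,0,0,0,0.5],[0.156,0.002,0.0005,0,0,0,0.5],[0.156,0.002,0.0005,0,0,0,0.5],[0.156,0.002,0.0005,0,0,0,0],[0.156,0.002,0.0005,0,0,0,0],[0.156,0.002,0.0005,0,0,0,0],[0.156,0.002,0.0005,0,0,0,0],[0.156,0.002,0.0005,0,0,0,0],[0.156,0.002,0.0005,0,0,0,0]]' 30
python3 - <<'E'
from h import *
c=cam("wrist"); p,d=arm.capture("wrist"); s=arm.state(); print(s["tcp_pos"],yaw())
E
```

```text
time_s: 4.68
tcp_pos: [0.435, -0.1282, 0.0052]
ee_rot: [0.506, 0.494, 0.505, -0.494]
force: [-1.8, -0.2, 6.2]
gripper_width: 0.0144
[ 0.43494953 -0.12819241  0.00518731] -88.68764595141894
```

```bash
python3 -m handwheel '[[-0.02,0,0,0,0,0,0],[-0.06,0,0,0,0,0,0],[-0.11,0,0,0,0,0,0],[-0.14,0,0,0,0,0,0],[-0.15,0,0,0,0,0,0],[-0.15,0,0,0,0,0,0]]'
cat >> h.py <<'E'
def trays(X,p,d):
    """rim fits from a coloured wrist cloud"""
    h=cv2.cvtColor(p,cv2.COLOR_BGR2HSV); H,S=h[...,0],h[...,1]
    for n,m,g in (("purple",(H>120)&(H<150)&(S>80),(.436,-.008)),("red",((H<6)|(H>174))&(S>150),(.622,-.264)),("white",S<60,(.621,.247))):
        m=m&(d>0)&(abs(X[...,0]-g[0])<.085)&(abs(X[...,1]-g[1])<.082)&(X[...,2]>-.004)&(X[...,2]<.022)
        if n=="white": m&=X[...,2]>.008
        _,l,st,_=cv2.connectedComponentsWithStats(cv2.morphologyEx(m.astype(np.uint8),cv2.MORPH_CLOSE,np.ones((3,3))))
        if len(st)<2: continue
        P=X[(l==1+st[1:,4].argmax())&m]; rc=cv2.minAreaRect(P[:,:2].astype(np.float32)*1000)
        zz=P[:,2]; print(n,len(P),[np.round(q,1) for q in rc],"z pct",np.percentile(zz,[5,40,97]).round(4))
E
python3 - <<'E'
from h import *
a=look("w2.png",[(.45,.128),(.466,.235),(.451,-.316)]); trays(*a); print(arm.state()["gripper_width"],arm.state()["tcp_pos"],yaw())
E
```

```text
time_s: 5.48
tcp_pos: [0.4343, -0.1277, 0.1543]
ee_rot: [0.506, 0.494, 0.505, -0.494]
force: [-0.3, 0.4, -0.6]
gripper_width: 0.0139
701 [0.4525 0.1236 0.012 ] axis 179.2 rect [449.6 125.4] [14.3 83.3] ztop 0.0147
  counter z 0.0001
510 [0.4667 0.2298 0.0117] axis 10.5 rect [465.4 231. ] [83.8 13.9] ztop 0.0146
  counter z 0.0001
851 [ 0.4519 -0.316   0.0121] axis 174.8 rect [ 452.5 -318.7] [15.1 82.5] ztop 0.0145
  counter z -0.0001
purple 13259 [array([430.7,  -4.7]), array([139.4, 129.5]), np.float64(85.0)] z pct [0.0029 0.0041 0.0157]
red 7205 [array([ 596.1, -273.3]), array([ 81.1, 147.5]), np.float64(11.5)] z pct [0.0026 0.0039 0.0155]
white 982 [array([624.4, 253. ]), array([149.5, 129.8]), np.float64(9.5)] z pct [0.0088 0.0128 0.0165]
0.014269821489135161 [ 0.43371356 -0.1274372   0.15344611] -88.68977673281411
```

View pics/w2.png

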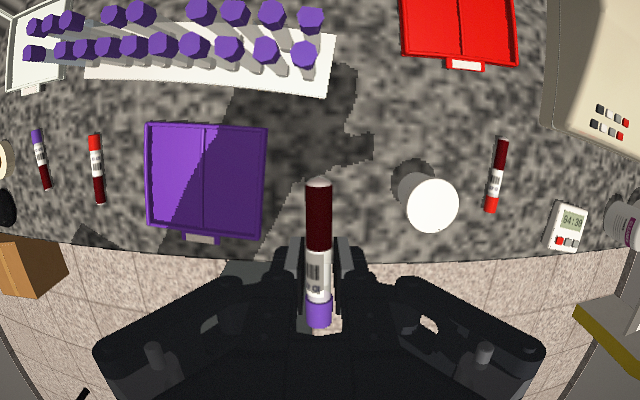

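```bash
python3 -c "
from h import *
print(plan([.4365,-.038,.11],85.3))"
```

```text
[ 0.0435  0.0049 -0.0893  0.1049 -0.0005  0.0009]
```

```bash
python3 -m handwheel '[[0,0.001,-0.03,0.05,0,0,0],[0,0.003,-0.07,0.105,0,0,0],[0.02,0.005,-0.089,0.105,0,0,0],[0.043,0.005,-0.089,0.105,0,0,0],[0.043,0.005,-0.089,0.105,0,0,0]]'
python3 - <<'E'
from h import *
X,p,d=look("w3.png",[]); h=cv2.cvtColor(p,cv2.COLOR_BGR2HSV)
m=(h[...,0]>120)&(h[...,0]<150)&(h[...,1]>80)&(d>0)&(X[...,0]>.34)&(X[...,0]<.53)&(abs(X[...,1])<.1)
for x0 in (.43,.45,.47,.485):
    q=m&(abs(X[...,0]-x0)<.004); P=X[q]; 
    r=P[P[:,2]>.0115]; b=P[(P[:,2]>.0065)&(P[:,2]<.0105)&(abs(P[:,1]+.008)<.02)]
    print(x0,len(P),"rim y",r[:,1].min().round(4) if len(r) else 0,r[:,1].max().round(4) if len(r) else 0,"rib y",np.median(b[:,1]).round(4) if len(b) else None,"floor",np.percentile(P[:,2],40).round(4))
r=m&(X[...,2]>.0115)&(X[...,0]>.46); P=X[r]; P=P[abs(P[:,1]+.008)<.05]; print("far rim x",P[:,0].min(),P[:,0].max())
print(arm.state()["tcp_pos"],yaw())
E
```

```text
time_s: 6.15
tcp_pos: [0.4345, -0.0377, 0.1087]
ee_rot: [-0.477, -0.519, -0.481, 0.521]
force: [0.5, 0.2, 0.1]
gripper_width: 0.014
0.43 1193 rim y -0.0739 0.0546 rib y -0.01 floor 0.0039
0.45 1395 rim y -0.0757 0.0529 rib y -0.0112 floor 0.004
0.47 1579 rim y -0.0775 0.0516 rib y -0.013 floor 0.0039
0.485 1556 rim y -0.0781 0.0498 rib y -0.0144 floor 0.004
far rim x 0.4732910828790733 0.4987114205585954
[ 0.43559601 -0.03817952  0.10982141] -94.70402058782709
```

View pics/w3.png

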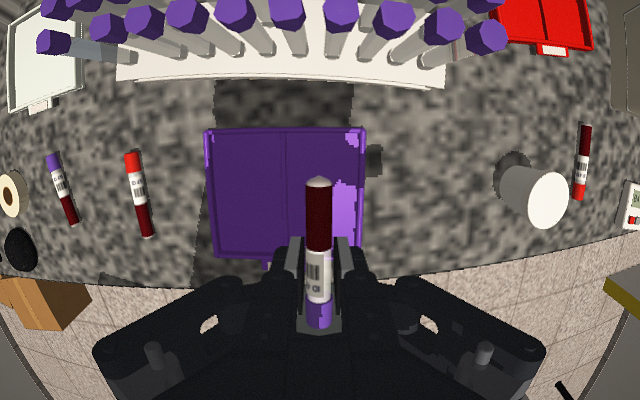

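The tray rim and rib show clearly at pixels (205–365, 130–255). The rib is at y=-0.010, so I need to shift 2.7 mm and then lower.

```bash
python3 -m handwheel '[[0.03,0.001,0.003,0,0,0,0],[0.06,0.001,0.003,0,0,0,0],[0.08,0.001,0.003,0,0,0,0],[0.09,0.001,0.003,0,0,0,0],[0.096,0.001,0.003,0,0,0,0],[0.1,0.001,0.003,0,0,0,0],[0.1,0.001,0.003,0,0,0,0],[0.1,0.001,0.003,0,0,0,0.26],[0.1,0.001,0.003,0,0,0,0.26],[0.1,0.001,0.003,0,0,0,0.26],[0.09,0.001,0.003,0,0,0,0.26],[0.07,0.001,0.003,0,0,0,0.26],[0.03,0.001,0.003,0,0,0,0.26],[-0.02,0.001,0.003,0,0,0,0.4],[-0.04,0.001,0.003,0,0,0,0.5],[-0.04,0.001,0.003,0,0,0,0.5]]'
python3 - <<'E'
from h import *
look("w4.png",[(.435,-.041),(.45,.128),(.466,.235)]); print(arm.state()["tcp_pos"],yaw(),arm.state()["time_s"]); print(plan([.45,.127,.13],90),plan([.466,.234,.13],100.6))
E
```

```text
time_s: 8.2
tcp_pos: [0.4393, -0.042, 0.1533]
ee_rot: [0.48, 0.521, 0.478, -0.519]
force: [0.8, 0.1, -0.5]
gripper_width: 0.0428
1131 [ 0.4375 -0.0425  0.017 ] axis 175.6 rect [437.1 -42.2] [13.6 82.9] ztop 0.0188
  counter z 0.0037
874 [0.4526 0.1242 0.0123] axis 179.4 rect [449.5 126. ] [14.6 82.9] ztop 0.0147
  counter z 0.0
644 [0.4665 0.2302 0.0119] axis 10.599999999999994 rect [464.7 231.8] [82.9 13.9] ztop 0.0146
  counter z 0.0001
[ 0.43830425 -0.04176803  0.15188247] -94.70645364989258 8.25
[ 0.0218 -0.0022 -0.1692 -0.0821  0.0004 -0.0018] [ 0.0218  0.0049 -0.2771 -0.2671  0.0005 -0.0017]
```

View pics/w4.png

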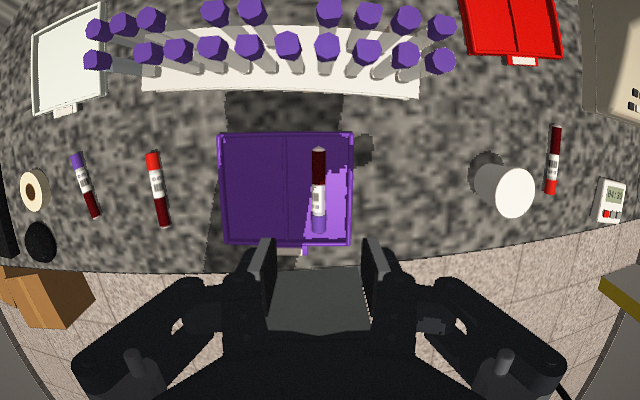

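Tube 1 lies flat in the -y bay at pixel (319,190), with its top at 18.8 mm. Next is the other purple tube.

```bash
python3 -m handwheel '[[0,0.001,-0.04,-0.05,0,0,0.5],[0,0.002,-0.09,-0.1,0,0,0.5],[0,0.003,-0.145,-0.15,0,0,0.5],[0,0.004,-0.2,-0.2,0,0,0.5],[0.01,0.005,-0.25,-0.25,0,0,0.5],[0.022,0.005,-0.277,-0.267,0,0,0.5],[0.022,0.005,-0.277,-0.267,0,0,0.5],[0.022,0.005,-0.277,-0.267,0,0,0.5]]'
python3 - <<'E'
from h import *
look("w5.png",[(.466,.235)]); print(arm.state()["tcp_pos"],yaw())
E
```

```text
time_s: 9.25
tcp_pos: [0.4734, 0.1977, 0.1286]
ee_rot: [0.547, 0.443, 0.564, -0.432]
force: [0.3, -0.3, 0.1]
gripper_width: 0.0424
1395 [0.4691 0.2336 0.0126] axis 11.0 rect [466.2 233.1] [81.  14.9] ztop 0.0147
  counter z 0.0
[0.47373971 0.19761954 0.12899196] -76.53173893932325
```

```bash
python3 -c "
from h import *
s=arm.state();print(s['joint_pos'].round(3),s['dq'].round(3),s['tcp_pos'],rmat().as_matrix().round(3));print(plan([.4662,.2335,.13],101))"
```

```text
[ 0.234  0.354 -0.438  0.78   0.029  3.141] [-0.004 -0.013  0.006  0.002  0.002  0.   ] [0.47373971 0.19761954 0.12899196] [[-0.009  0.972  0.233]
 [ 0.028  0.233 -0.972]
 [-1.    -0.002 -0.029]]
[ 0.      0.001  -0.0367  0.0431 -0.0287  0.0025]
```

Joint 6 hit its range limit, so I'll take the half turn the other way.

```bash
python3 -m handwheel '[[-0.03,0,0,-0.18,0,0,0.5],[-0.03,0,0,-0.36,0,0,0.5],[-0.03,0,0,-0.54,0,0,0.5],[-0.03,0,0,-0.72,0,0,0.5],[-0.03,0,0,-0.9,0,0,0.5],[-0.03,0,0,-1.08,0,0,0.5],[-0.03,0,0,-1.26,0,0,0.5],[-0.03,0,0,-1.44,0,0,0.5],[-0.03,0,0,-1.62,0,0,0.5],[-0.03,0,0,-1.8,0,0,0.5],[-0.03,0,0,-1.98,0,0,0.5],[-0.03,0,0,-2.16,0,0,0.5],[-0.03,0,0,-2.34,0,0,0.5],[-0.03,0,0,-2.52,0,0,0.5],[-0.03,0,0,-2.7,0,0,0.5],[-0.03,0,0,-2.88,0,0,0.5],[-0.03,0,0,-3.06,0,0,0.5],[-0.03,0,0,-3.06,0,0,0.5],[-0.03,0,0,-3.06,0,0,0.5]]'
python3 -c "
from h import *
s=arm.state();print(s['joint_pos'].round(3),s['tcp_pos'],yaw(),rmat().as_matrix()[:,0].round(3));print(plan([.4662,.2335,.13],101))"
```

```text
time_s: 11.68
tcp_pos: [0.4745, 0.1973, 0.1595]
ee_rot: [0.467, -0.528, 0.455, 0.545]
force: [-0.9, 0.8, 0.1]
gripper_width: 0.0426
[ 0.233  0.32  -0.399  0.852  0.029  0.081] [0.47446295 0.19728176 0.15952621] 98.6799183765843 [-0.007  0.028 -1.   ]
[ 0.0306  0.0026  0.0362 -0.0404  0.029  -0.0022]
```

```bash
python3 -m handwheel '[[0.015,0.001,0.02,-0.02,0.015,-0.001,0.5],[0.031,0.003,0.036,-0.04,0.029,-0.002,0.5],[0.031,0.003,0.036,-0.04,0.029,-0.002,0.5],[0.031,0.003,0.036,-0.04,0.029,-0.002,0.5]]'
python3 - <<'E'
from h import *
look("w6.png",[(.466,.235),(.45,.128)]); s=arm.state();print(s["tcp_pos"],yaw(),s["joint_pos"][5],rmat().as_matrix()[:,0].round(3)); print(plan([.466,.2345,.0055],100.8))
E
```

```text
time_s: 12.18
tcp_pos: [0.4659, 0.2334, 0.1297]
ee_rot: [0.449, -0.546, 0.449, 0.546]
force: [-0.5, 0.4, 0.3]
gripper_width: 0.0427
1402 [0.4646 0.2336 0.0126] axis 11.099999999999994 rect [465.1 234.1] [83.2 14.7] ztop 0.0146
  counter z -0.0001
1287 [0.4493 0.1286 0.0124] axis 0.09999999999999432 rect [449.1 127.7] [15.1 83.2] ztop 0.0146
  counter z -0.0001
[0.46614877 0.23337418 0.12992742] 101.0990221552532 0.12880635797605286 [ 0.  0. -1.]
[ 0.1244 -0.      0.0011  0.0052  0.      0.0003]
```

View pics/w6.png

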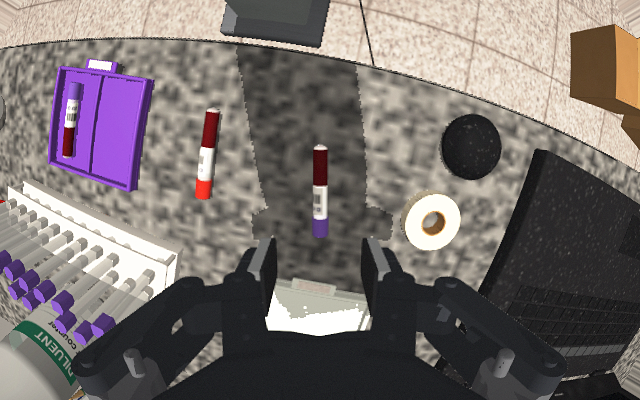

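The tube is centred at pixel (320,190), with the tape (430,220) and the black puck well clear. I'll descend and grip.

```bash
python3 -m handwheel '[[0.05,0,0.001,0,0,0,0.5],[0.09,0.001,0.001,0,0,0,0.5],[0.112,0.001,0.001,0,0,0,0.5],[0.1245,0.001,0.001,0,0,0,0.5],[0.1245,0.001,0.001,0,0,0,0.5],[0.1245,0.001,0.001,0,0,0,0],[0.1245,0.001,0.001,0,0,0,0],[0.1245,0.001,0.001,0,0,0,0],[0.1245,0.001,0.001,0,0,0,0],[0.1245,0.001,0.001,0,0,0,0],[0.11,0.001,0.001,0,0,0,0],[0.06,0.001,0.001,0,0,0,0],[0.01,0.001,0.001,0,0,0,0],[-0.02,0.001,0.001,0,0,0,0],[-0.02,0.001,0.001,0,0,0,0]]' 30
python3 - <<'E'
from h import *
s=arm.state(); print(s["tcp_pos"],yaw()); print(plan([.4375,.021,.15],85),plan([.439,.021,.0098],85))
E
```

```text
time_s: 14.1
tcp_pos: [0.4663, 0.2353, 0.1528]
ee_rot: [-0.451, 0.547, -0.447, -0.545]
force: [-0.4, -0.1, -0.5]
gripper_width: 0.0139
[0.46629973 0.23531828 0.15276118] 101.19030091381465
[ 0.0022  0.0699 -0.2047  0.2826  0.0017  0.0053] [ 0.1424  0.0692 -0.2051  0.2826  0.0017  0.0053]
```

```bash
python3 -m handwheel '[[0,0.015,-0.04,0.06,0,0,0],[0,0.03,-0.09,0.12,0,0,0],[0,0.045,-0.14,0.18,0,0,0],[0,0.06,-0.185,0.24,0,0.002,0],[0.01,0.067,-0.205,0.283,0.002,0.005,0],[0.03,0.067,-0.205,0.283,0.002,0.005,0],[0.04,0.067,-0.205,0.283,0.002,0.005,0],[0.04,0.067,-0.205,0.283,0.002,0.005,0]]'
python3 - <<'E'
from h import *
X,p,d=look("w7.png",[]); h=cv2.cvtColor(p,cv2.COLOR_BGR2HSV)
m=(h[...,0]>120)&(h[...,0]<150)&(h[...,1]>80)&(d>0)&(X[...,0]>.34)&(X[...,0]<.53)&(abs(X[...,1])<.1)
for x0 in (.39,.40,.41,.43):
    P=X[m&(abs(X[...,0]-x0)<.004)]; r=P[P[:,2]>.0115]; print(x0,"rim",r[:,1].min().round(4),r[:,1].max().round(4))
s=arm.state(); print(s["tcp_pos"],yaw()); print(plan([.4412,.0204,.0098],85))
E
```

```text
time_s: 15.1
tcp_pos: [0.4373, 0.0208, 0.1085]
ee_rot: [0.519, -0.476, 0.524, 0.479]
force: [0.0, 0.5, 1.1]
gripper_width: 0.0139
0.39 rim -0.0702 0.0581
0.4 rim -0.0715 0.0573
0.41 rim -0.0723 0.0569
0.43 rim -0.0736 0.0549
[0.4379341  0.02085824 0.10904969] 85.00737729497065
[ 0.0992 -0.0039  0.0001  0.0001 -0.0027 -0.0065]
```

```bash
python3 -m handwheel '[[0.03,-0.003,0,0,-0.003,-0.006,0],[0.06,-0.003,0,0,-0.003,-0.006,0],[0.08,-0.003,0,0,-0.003,-0.006,0],[0.09,-0.003,0,0,-0.003,-0.006,0],[0.096,-0.003,0,0,-0.003,-0.006,0],[0.0992,-0.003,0,0,-0.003,-0.006,0],[0.0992,-0.003,0,0,-0.003,-0.006,0],[0.0992,-0.003,0,0,-0.003,-0.006,0.26],[0.0992,-0.003,0,0,-0.003,-0.006,0.26],[0.0992,-0.003,0,0,-0.003,-0.006,0.26],[0.09,-0.003,0,0,-0.003,-0.006,0.26],[0.07,-0.003,0,0,-0.003,-0.006,0.26],[0.03,-0.003,0,0,-0.003,-0.006,0.26],[-0.02,-0.003,0,0,-0.003,-0.006,0.4],[-0.04,-0.003,0,0,-0.003,-0.006,0.5],[-0.04,-0.003,0,0,-0.003,-0.006,0.5]]'
python3 - <<'E'
from h import *
look("w8.png",[(.44,.021),(.435,-.042),(.4493,.1282)]); s=arm.state(); print(s["tcp_pos"],yaw()); print(plan([.4493,.1282,.12],90.0))
E
```

```text
time_s: 17.15
tcp_pos: [0.443, 0.0202, 0.1513]
ee_rot: [0.523, -0.479, 0.52, 0.476]
force: [0.0, -0.6, -0.1]
gripper_width: 0.043
1154 [0.4402 0.0191 0.0169] axis 175.0 rect [440.2  18.9] [13.5 82.6] ztop 0.0186
  counter z 0.0036
1170 [ 0.4328 -0.0412  0.0166] axis 175.3 rect [436.  -42.8] [14.9 82.3] ztop 0.0186
  counter z 0.0036
1075 [0.4491 0.1251 0.0125] axis 179.2 rect [448.8 126.4] [14.4 82.8] ztop 0.0147
  counter z -0.0
[0.44194945 0.02027792 0.14990156] 84.96629982083203
[ 2.990e-02  2.200e-03  1.081e-01 -8.790e-02  1.000e-04  2.500e-03]
```

View pics/w8.png

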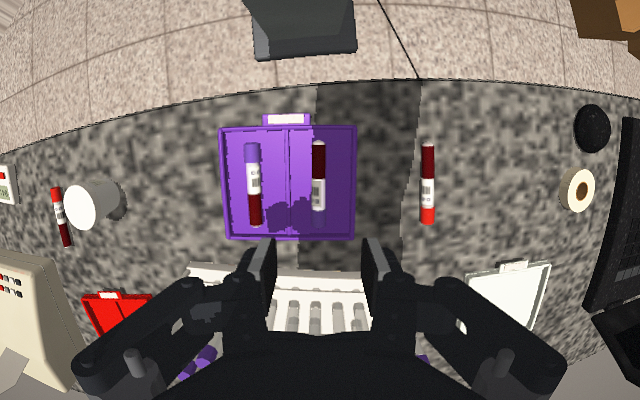

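Both purple tubes lie flat, one in each bay, at pixels (253,185) and (318,177). Next is the red tube at (428,185).

```bash
python3 -m handwheel '[[0,0.001,0.04,-0.04,0,0,0.5],[0.01,0.002,0.08,-0.088,0,0.002,0.5],[0.03,0.002,0.108,-0.088,0,0.002,0.5],[0.03,0.002,0.108,-0.088,0,0.002,0.5],[0.03,0.002,0.108,-0.088,0,0.002,0.5]]'
python3 - <<'E'
from h import *
look("w9.png",[(.45,.128)]); s=arm.state(); print(s["tcp_pos"],yaw()); print(plan([.4493,.1278,.0055],90.0))
E
```

```text
time_s: 17.82
tcp_pos: [0.4483, 0.1276, 0.1186]
ee_rot: [0.499, -0.499, 0.501, 0.501]
force: [-0.3, -0.3, -0.1]
gripper_width: 0.0428
1457 [0.4481 0.127  0.0127] axis 179.6 rect [448.9 126.8] [83.3 14.2] ztop 0.0146
  counter z -0.0001
[0.44879579 0.12735723 0.11909696] 89.96113116677556
[ 0.1136 -0.0007  0.0005 -0.0007 -0.0002 -0.0021]
```

```bash
python3 -m handwheel '[[0.05,0,0.0,0,0,-0.002,0.5],[0.09,0,0,0,0,-0.002,0.5],[0.104,0,0,0,0,-0.002,0.5],[0.1136,0,0,0,0,-0.002,0.5],[0.1136,0,0,0,0,-0.002,0.5],[0.1136,0,0,0,0,-0.002,0],[0.1136,0,0,0,0,-0.002,0],[0.1136,0,0,0,0,-0.002,0],[0.1136,0,0,0,0,-0.002,0],[0.1136,0,0,0,0,-0.002,0],[0.1,0,0,0,0,-0.002,0],[0.05,0,0,0,0,-0.002,0],[0,0,0,0,0,-0.002,0],[-0.05,0,0,0,0,-0.002,0],[-0.08,0,0,0,0,-0.002,0],[-0.08,0,0,0,0,-0.002,0]]' 30
python3 - <<'E'
from h import *
s=arm.state(); print(s["tcp_pos"],yaw()); print(plan([.61,-.233,.2],93.2)); print(plan([.61,-.233,.13],93.2))
E
```

```text
time_s: 19.88
tcp_pos: [0.451, 0.1284, 0.2026]
ee_rot: [0.502, -0.502, 0.498, 0.499]
force: [0.7, -1.3, -0.3]
gripper_width: 0.0146
[0.45096556 0.12835563 0.20263831] 90.01882312339471
[ 0.0034 -0.1589 -0.3614 -0.0555  0.0008  0.0069]
[ 0.0734 -0.1584 -0.3615 -0.0555  0.0008  0.0069]
```

```bash
python3 -m handwheel '[[0,0,-0.04,-0.01,0,0.001,0],[0,0,-0.09,-0.02,0,0.002,0],[0,0,-0.14,-0.03,0,0.003,0],[0,-0.005,-0.195,-0.04,0,0.004,0],[0,-0.015,-0.25,-0.055,0.001,0.006,0],[0,-0.03,-0.305,-0.055,0.001,0.007,0],[0,-0.06,-0.345,-0.055,0.001,0.007,0],[0,-0.11,-0.36,-0.055,0.001,0.007,0],[0,-0.15,-0.361,-0.055,0.001,0.007,0],[0.03,-0.158,-0.361,-0.055,0.001,0.007,0],[0.06,-0.158,-0.361,-0.055,0.001,0.007,0],[0.073,-0.158,-0.361,-0.055,0.001,0.007,0],[0.073,-0.158,-0.361,-0.055,0.001,0.007,0],[0.073,-0.158,-0.361,-0.055,0.001,0.007,0]]'
cat >> h.py <<'E'
def redrim(fn):
    X,p,d=look(fn,[]); h=cv2.cvtColor(p,cv2.COLOR_BGR2HSV)
    m=((h[...,0]<6)|(h[...,0]>174))&(h[...,1]>150)&(d>0)&(abs(X[...,0]-.62)<.085)&(abs(X[...,1]+.264)<.085)
    for x0 in (.575,.585,.595,.605,.615,.63):
        P=X[m&(abs(X[...,0]-x0)<.004)]; r=P[(P[:,2]>.0115)&(P[:,2]<.02)]; b=P[(P[:,2]>.0065)&(P[:,2]<.0105)&(abs(P[:,1]+.264)<.02)]
        print(x0,len(P),"rim",[r[:,1].min().round(4),r[:,1].max().round(4)] if len(r) else 0,"rib",np.median(b[:,1]).round(4) if len(b) else 0,"floor",np.percentile(P[:,2],40).round(4) if len(P) else 0)
    P=X[m&(X[...,2]>.0115)&(abs(X[...,1]+.264)<.04)]; print("rim x",P[:,0].min().round(4),P[:,0].max().round(4))
    s=arm.state(); print(s["tcp_pos"],yaw())
E
python3 - <<'E'
from h import *
redrim("w10.png")
E
```

```text
time_s: 21.62
tcp_pos: [0.6079, -0.2333, 0.1276]
ee_rot: [0.485, -0.513, 0.488, 0.514]
force: [1.2, -0.2, 0.1]
gripper_width: 0.014
0.575 1688 rim [np.float64(-0.3322), np.float64(-0.2046)] rib -0.2682 floor 0.0042
0.585 1743 rim [np.float64(-0.3319), np.float64(-0.2038)] rib -0.2679 floor 0.0041
0.595 1479 rim [np.float64(-0.3313), np.float64(-0.2029)] rib -0.2672 floor 0.0042
0.605 1106 rim [np.float64(-0.3306), np.float64(-0.2021)] rib -0.2665 floor 0.0039
0.615 1022 rim [np.float64(-0.3302), np.float64(-0.2016)] rib -0.2662 floor 0.0039
0.63 1151 rim [np.float64(-0.3293), np.float64(-0.2015)] rib -0.265 floor 0.004
rim x 0.5553 0.6804
[ 0.6080753  -0.23336032  0.1278922 ] 93.15269150661084
```

View pics/w10.png

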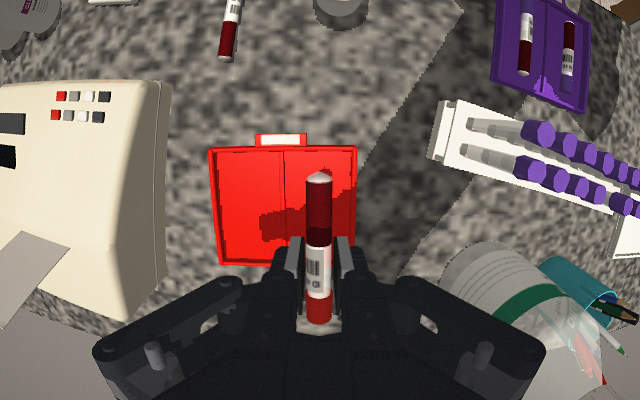

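The tube is held, and the red tray is at pixels (210–357, 147–265) with its rib at y≈-0.266.

```bash
python3 -c "
from h import *
print(plan([.620,-.2347,.0098],93.3))"
```

```text
[ 0.118  -0.0123 -0.0018 -0.0026 -0.0018 -0.0042]
```

```bash
python3 -m handwheel '[[0.03,-0.012,-0.002,-0.002,-0.002,-0.004,0],[0.065,-0.012,-0.002,-0.002,-0.002,-0.004,0],[0.09,-0.012,-0.002,-0.002,-0.002,-0.004,0],[0.108,-0.012,-0.002,-0.002,-0.002,-0.004,0],[0.114,-0.012,-0.002,-0.002,-0.002,-0.004,0],[0.118,-0.012,-0.002,-0.002,-0.002,-0.004,0],[0.118,-0.012,-0.002,-0.002,-0.002,-0.004,0],[0.118,-0.012,-0.002,-0.002,-0.002,-0.004,0.26],[0.118,-0.012,-0.002,-0.002,-0.002,-0.004,0.26],[0.118,-0.012,-0.002,-0.002,-0.002,-0.004,0.26],[0.11,-0.012,-0.002,-0.002,-0.002,-0.004,0.26],[0.09,-0.012,-0.002,-0.002,-0.002,-0.004,0.26],[0.05,-0.012,-0.002,-0.002,-0.002,-0.004,0.26],[0,-0.012,-0.002,-0.002,-0.002,-0.004,0.4],[-0.02,-0.012,-0.002,-0.002,-0.002,-0.004,0.5],[-0.02,-0.012,-0.002,-0.002,-0.002,-0.004,0.5]]'
python3 - <<'E'
from h import *
look("w11.png",[(.62,-.2347),(.45,-.316)]); s=arm.state(); print(s["tcp_pos"],yaw(),s["joint_pos"][5]); print(plan([.4515,-.317,.12],85))
E
```

```text
time_s: 23.68
tcp_pos: [0.621, -0.2349, 0.1489]
ee_rot: [-0.486, 0.515, -0.485, -0.513]
force: [-0.2, 0.7, 0.4]
gripper_width: 0.0422
1195 [ 0.6185 -0.2356  0.0169] axis 3.5999999999999943 rect [ 617.7 -235. ] [82.7 14.4] ztop 0.0187
  counter z 0.0036
671 [ 0.4699 -0.3189  0.0123] axis 174.4 rect [ 469.2 -320. ] [13.6 51. ] ztop 0.0144
  counter z -0.0
[ 0.619913   -0.23436756  0.1469661 ] 93.27570711683661 -0.5299770167132425
[ 0.0271  0.1728 -0.0729  0.1444  0.0006 -0.0009]
```

```bash
python3 - <<'E'
from h import *
c=cam("wrist"); w=-c[1].T@c[2]; print("cam rel TCP (tool axes)",rmat().inv().apply(w-arm.state()["tcp_pos"]).round(3))
d=np.load("top_d.npy"); X=cloud("top",d,d>0)
for a,b in ((.47,.49),(.49,.5),(.5,.52),(.52,.56),(.56,.6)):
    for zl,zh in ((.03,.08),(.08,.25)):
        Q=X[(X[:,0]>a)&(X[:,0]<b)&(X[:,1]<-.33)&(X[:,1]>-.6)&(X[:,2]>zl)&(X[:,2]<zh)]
        print(a,b,zl,len(Q),Q[:,1].max().round(3) if len(Q) else None)
E
```

```text
cam rel TCP (tool axes) [-0.143  0.07  -0.001]
0.47 0.49 0.03 6 -0.573
0.47 0.49 0.08 0 None
0.49 0.5 0.03 140 -0.479
0.49 0.5 0.08 0 None
0.5 0.52 0.03 639 -0.369
0.5 0.52 0.08 0 None
0.52 0.56 0.03 1318 -0.37
0.52 0.56 0.08 109 -0.477
0.56 0.6 0.03 318 -0.373
0.56 0.6 0.08 1166 -0.375
```

```bash
python3 -m handwheel '[[0,0.04,-0.003,0.02,0,0,0.5],[0,0.09,-0.008,0.05,0,0,0.5],[0,0.135,-0.025,0.09,0,0,0.5],[0,0.165,-0.055,0.144,0,0,0.5],[0.01,0.175,-0.073,0.144,0,0,0.5],[0.027,0.175,-0.073,0.144,0,0,0.5],[0.027,0.175,-0.073,0.144,0,0,0.5],[0.027,0.175,-0.073,0.144,0,0,0.5]]'
python3 - <<'E'
from h import *
look("w12.png",[(.45,-.316),(.62,-.2347)]); s=arm.state(); print(s["tcp_pos"],yaw()); print(plan([.4515,-.317,.0055],85))
E
```

```text
time_s: 24.72
tcp_pos: [0.4492, -0.3166, 0.119]
ee_rot: [0.521, -0.477, 0.521, 0.479]
force: [-0.1, -0.7, -0.1]
gripper_width: 0.0427
1389 [ 0.4477 -0.3184  0.0129] axis 175.8 rect [ 451.5 -319.2] [14.1 81.5] ztop 0.0147
  counter z -0.0001
none
[ 0.44943546 -0.31679355  0.11949543] 85.08331236561091
[ 0.114  -0.0024 -0.0002  0.0015  0.0013 -0.0025]
```

View pics/w12.png

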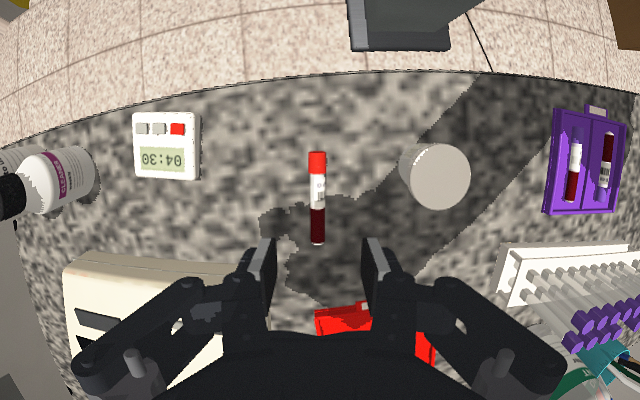

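The tube is centred at pixel (317,197), and the timer and cup are clear. I'll grip it here.

```bash
python3 -m handwheel '[[0.05,-0.002,-0.0015,0,0,0,0.5],[0.09,-0.002,-0.0015,0,0,0,0.5],[0.104,-0.002,-0.0015,0,0.001,-0.002,0.5],[0.114,-0.002,-0.0015,0,0.001,-0.002,0.5],[0.114,-0.002,-0.0015,0,0.001,-0.002,0.5],[0.114,-0.002,-0.0015,0,0.001,-0.002,0],[0.114,-0.002,-0.0015,0,0.001,-0.002,0],[0.114,-0.002,-0.0015,0,0.001,-0.002,0],[0.114,-0.002,-0.0015,0,0.001,-0.002,0],[0.114,-0.002,-0.0015,0,0.001,-0.002,0],[0.1,-0.002,-0.0015,0,0.001,-0.002,0],[0.05,-0.002,-0.0015,0,0.001,-0.002,0],[0,-0.002,-0.0015,0,0.001,-0.002,0],[-0.04,-0.002,-0.0015,0,0.001,-0.002,0],[-0.05,-0.002,-0.0015,0,0.001,-0.002,0],[-0.05,-0.002,-0.0015,0,0.001,-0.002,0]]' 30
python3 - <<'E'
from h import *
s=arm.state(); print(s["tcp_pos"],yaw()); print(plan([.6,-.297,.14],93.3))
E
```

```text
time_s: 26.78
tcp_pos: [0.451, -0.3189, 0.1702]
ee_rot: [0.521, -0.478, 0.521, 0.478]
force: [0.1, 0.1, -0.5]
gripper_width: 0.014
[ 0.45100505 -0.31890597  0.17019428] 85.02067384786817
[ 0.0303 -0.1465  0.0348 -0.1445 -0.0007  0.0005]
```

```bash
python3 -m handwheel '[[0,-0.02,0.02,-0.05,0,0,0],[0,-0.06,0.033,-0.1,0,0,0],[0,-0.11,0.035,-0.144,0,0,0],[0,-0.145,0.035,-0.144,0,0,0],[0.015,-0.147,0.035,-0.144,0,0,0],[0.03,-0.147,0.035,-0.144,0,0,0],[0.03,-0.147,0.035,-0.144,0,0,0],[0.03,-0.147,0.035,-0.144,0,0,0]]'
python3 - <<'E'
from h import *
redrim("w13.png"); print(plan([.6235,-.2966,.0098],93.3))
E
```

```text
time_s: 27.78
tcp_pos: [0.5995, -0.2968, 0.1396]
ee_rot: [0.486, -0.514, 0.486, 0.514]
force: [0.8, 0.5, 0.2]
gripper_width: 0.014
0.575 1449 rim [np.float64(-0.3329), np.float64(-0.2039)] rib -0.2683 floor 0.0044
0.585 1075 rim [np.float64(-0.3319), np.float64(-0.2037)] rib -0.268 floor 0.004
0.595 941 rim [np.float64(-0.3314), np.float64(-0.2034)] rib -0.2676 floor 0.0041
0.605 968 rim [np.float64(-0.3311), np.float64(-0.2027)] rib -0.2674 floor 0.0041
0.615 1047 rim [np.float64(-0.3308), np.float64(-0.2025)] rib -0.2667 floor 0.0043
0.63 987 rim [np.float64(-0.3288), np.float64(-0.201)] rib -0.2654 floor 0.0041
rim x 0.5553 0.6795
[ 0.59998899 -0.29705125  0.14013863] 93.22824771747642
[ 1.303e-01 -2.350e-02 -8.000e-04 -1.300e-03 -2.000e-04  1.000e-04]
```

```bash
python3 -m handwheel '[[0.03,-0.023,-0.001,-0.001,0,0,0],[0.075,-0.0235,-0.001,-0.001,0,0,0],[0.105,-0.0235,-0.001,-0.001,0,0,0],[0.12,-0.0235,-0.001,-0.001,0,0,0],[0.126,-0.0235,-0.001,-0.001,0,0,0],[0.1303,-0.0235,-0.001,-0.001,0,0,0],[0.1303,-0.0235,-0.001,-0.001,0,0,0],[0.1303,-0.0235,-0.001,-0.001,0,0,0.26],[0.1303,-0.0235,-0.001,-0.001,0,0,0.26],[0.1303,-0.0235,-0.001,-0.001,0,0,0.26],[0.12,-0.0235,-0.001,-0.001,0,0,0.26],[0.1,-0.0235,-0.001,-0.001,0,0,0.26],[0.06,-0.0235,-0.001,-0.001,0,0,0.26],[0.01,-0.0235,-0.001,-0.001,0,0,0.4],[-0.02,-0.0235,-0.001,-0.001,0,0,0.6],[-0.02,-0.0235,-0.001,-0.001,0,0,1],[-0.02,-0.0235,-0.001,-0.001,0,0,1]]'
python3 - <<'E'
from h import *
X,p,d=look("w14.png",[(.622,-.2966),(.62,-.2347)]); s=arm.state(); print(s["tcp_pos"],yaw())
m=(abs(X[...,0]-.43)<.04)&(abs(X[...,1]+.225)<.04)&(X[...,2]>.05)&(X[...,2]<.065); P=X[m]; print("cup top",len(P),P.mean(0).round(4),[np.round(q,1) for q in cv2.minAreaRect(P[:,:2].astype(np.float32)*1000)])
print(plan([.43,-.225,.15],90))
E
```

```text
time_s: 29.95
tcp_pos: [0.6237, -0.2962, 0.1597]
ee_rot: [0.485, -0.514, 0.485, 0.514]
force: [-0.2, -0.7, -0.3]
gripper_width: 0.0842
1105 [ 0.6221 -0.2977  0.0168] axis 3.3000000000000114 rect [ 624.7 -297.5] [80.7 13.2] ztop 0.0187
  counter z 0.0036
1095 [ 0.6185 -0.2366  0.0166] axis 3.0 rect [ 618.7 -235.5] [83.3 16. ] ztop 0.0186
  counter z 0.0037
[ 0.62327652 -0.29594772  0.15881696] 93.33064677294972
cup top 208 [ 0.4517 -0.2245  0.0546] [array([ 452., -224.]), array([ 6.6, 31.2]), np.float64(10.0)]
[ 0.0092  0.1888  0.082   0.0581  0.001  -0.0016]
```

View pics/w14.png

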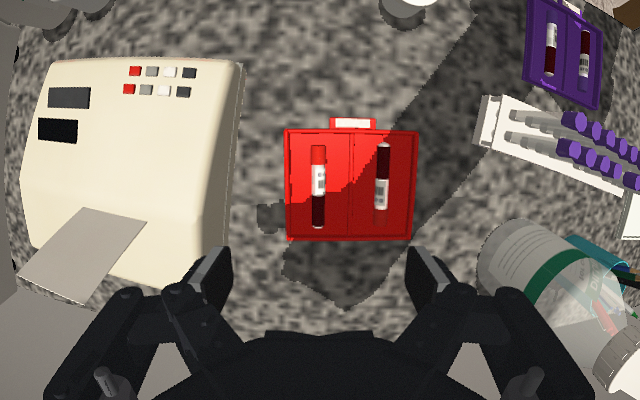

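```bash
python3 -m handwheel '[[0,0.04,0.02,0.01,0,0,1],[0,0.09,0.04,0.03,0,0,1],[0,0.14,0.06,0.05,0,0,1],[0,0.18,0.08,0.058,0.001,-0.001,1],[0.009,0.189,0.082,0.058,0.001,-0.001,1],[0.009,0.189,0.082,0.058,0.001,-0.001,1],[0.009,0.189,0.082,0.058,0.001,-0.001,1]]'
python3 - <<'E'
from h import *
X,p,d=look("w15.png",[]); s=arm.state(); print(s["tcp_pos"],yaw(),s["gripper_width"])
m=(abs(X[...,0]-.43)<.045)&(abs(X[...,1]+.225)<.045)&(X[...,2]>.05)&(X[...,2]<.065); P=X[m]; 
c,r=cv2.minEnclosingCircle(P[:,:2].astype(np.float32)*1000); print("cup top",len(P),P.mean(0).round(4),[np.round(q,1) for q in cv2.minAreaRect(P[:,:2].astype(np.float32)*1000)],c,r)
E
```

```text
time_s: 30.88
tcp_pos: [0.4317, -0.2262, 0.1504]
ee_rot: [-0.5, 0.501, -0.5, -0.499]
force: [0.8, -0.2, -0.9]
gripper_width: 0.0853
[ 0.43174541 -0.22619012  0.15054193] 90.02207675966838 0.0853534704544094
cup top 2823 [ 0.4293 -0.2271  0.0553] [array([ 430.2, -227.2]), array([47.7, 48.4]), np.float64(89.6)] (430.267822265625, -227.1241912841797) 24.902450561523438
```

View pics/w15.png

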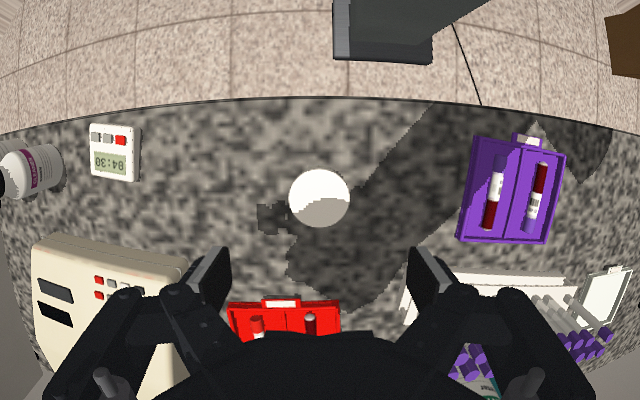

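The cup is centred at pixel (319,198), and two views agree within 2 mm, with its top at 55 mm. I'll grip it now.

```bash
python3 -m handwheel '[[0.04,0.0015,-0.0005,0,0,0,1],[0.08,0.0015,-0.0005,0,0,0,1],[0.11,0.0015,-0.0005,0,0,0,1],[0.1235,0.0015,-0.0005,0,0,0,1],[0.1235,0.0015,-0.0005,0,0,0,1],[0.1235,0.0015,-0.0005,0,0,0,0.65],[0.1235,0.0015,-0.0005,0,0,0,0.6],[0.1235,0.0015,-0.0005,0,0,0,0.4],[0.1235,0.0015,-0.0005,0,0,0,0.4],[0.1235,0.0015,-0.0005,0,0,0,0.4],[0.1235,0.0015,-0.0005,0,0,0,0.4]]' 30
```

```text
time_s: 32.3
tcp_pos: [0.43, -0.2266, 0.0283]
ee_rot: [-0.5, 0.501, -0.5, -0.499]
force: [-0.8, 1.3, 6.7]
gripper_width: 0.0479
```

```bash
python3 -m handwheel '[[-0.02,0,0,0,0,0,0.4],[-0.05,0,0,0,0,0,0.4],[-0.1,0,0,0,0,0,0.4],[-0.15,0,0,0,0,0,0.4],[-0.195,0,0,0,0,0,0.4],[-0.2,0,0,0,0,0,0.4],[-0.2,0,0,0,0,0,0.4]]'
python3 - <<'E'
from h import *
s=arm.state(); print(s["tcp_pos"],yaw(),s["joint_pos"]); print(plan([.615,.248,.23],90));print(plan([.615,.248,.12],90))
E
```

```text
time_s: 33.17
tcp_pos: [0.4288, -0.2258, 0.2272]
ee_rot: [-0.5, 0.501, -0.5, -0.499]
force: [0.4, 0.4, -1.4]
gripper_width: 0.0477
[ 0.42882504 -0.22581715  0.22715084] 90.00682143294118 [-6.36979740e-01  2.07434636e-01 -3.65060672e-01  9.96605955e-01
 -2.67154095e-04 -6.37099759e-01]
[-3.200e-03 -1.862e-01  4.738e-01  1.000e-04 -1.200e-03  1.200e-03]
[ 1.068e-01 -1.861e-01  4.739e-01  1.000e-04 -1.200e-03  1.200e-03]
```

```bash
python3 -m handwheel '[[0,0,0.03,0,0,0,0.4],[0,0,0.07,0,0,0,0.4],[0,0,0.115,0,0,0,0.4],[0,0,0.16,0,0,0,0.4],[0,0,0.205,0,0,0,0.4],[0,0,0.25,0,0,0,0.4],[0,0,0.295,0,0,0,0.4],[0,-0.01,0.34,0,0,0,0.4],[0,-0.025,0.385,0,0,0,0.4],[0,-0.05,0.425,0,0,0,0.4],[0,-0.085,0.455,0,0,0,0.4],[0,-0.125,0.47,0,0,0,0.4],[0,-0.16,0.474,0,-0.001,0.001,0.4],[0.03,-0.18,0.474,0,-0.001,0.001,0.4],[0.07,-0.186,0.474,0,-0.001,0.001,0.4],[0.1,-0.186,0.474,0,-0.001,0.001,0.4],[0.107,-0.186,0.474,0,-0.001,0.001,0.4],[0.107,-0.186,0.474,0,-0.001,0.001,0.4]]'
python3 - <<'E'
from h import *
X,p,d=look("w16.png",[]); s=arm.state(); print(s["tcp_pos"],yaw(),s["gripper_width"])
S=cv2.cvtColor(p,cv2.COLOR_BGR2HSV)[...,1]
m=(d>0)&(abs(X[...,0]-.62)<.085)&(abs(X[...,1]-.248)<.09)&(X[...,2]>.010)&(X[...,2]<.02)
for x0 in (.565,.58,.59,.6): 
    P=X[m&(abs(X[...,0]-x0)<.004)]; print(x0,len(P),P[:,1].min().round(4) if len(P) else 0,P[:,1].max().round(4) if len(P) else 0)
P=X[m&(abs(X[...,1]-.248)<.05)]; print("rim x",P[:,0].min().round(4),P[:,0].max().round(4))
f=(d>0)&(abs(X[...,0]-.585)<.015)&(abs(X[...,1]-.248)<.05)&(abs(X[...,2])<.03); print("floor",np.percentile(X[f][:,2],[10,50]).round(4))
print(plan([.620,.248,.0325],90))
E
```

```text
time_s: 35.42
tcp_pos: [0.6142, 0.2479, 0.1189]
ee_rot: [0.499, -0.5, 0.501, 0.501]
force: [0.6, 0.3, -0.3]
gripper_width: 0.0476
[0.61509874 0.24810219 0.12022197] 90.00741855374275 0.04782105659398497
0.565 1025 0.1813 0.3091
0.58 119 0.1805 0.3096
0.59 112 0.1806 0.3089
0.6 118 0.1801 0.3089
rim x 0.5541 0.5696
floor [0.003  0.0039]
[ 0.0877 -0.0049 -0.0001  0.0001  0.0002 -0.0001]
```

View pics/w16.png

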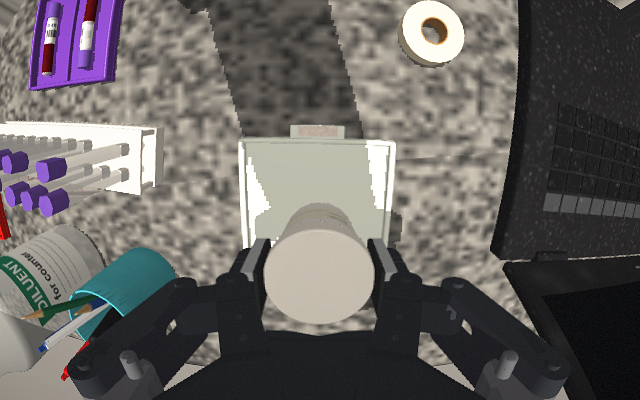

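The cup is held upright, and the white tray spans pixels (240–395, 140–245) with its centre near (0.620, 0.245). I'll lower and release.

```bash
python3 -m handwheel '[[0.03,-0.005,-0.003,0,0,0,0.4],[0.055,-0.005,-0.003,0,0,0,0.4],[0.072,-0.005,-0.003,0,0,0,0.4],[0.08,-0.005,-0.003,0,0,0,0.4],[0.085,-0.005,-0.003,0,0,0,0.4],[0.0878,-0.005,-0.003,0,0,0,0.4],[0.0878,-0.005,-0.003,0,0,0,0.4],[0.0878,-0.005,-0.003,0,0,0,0.7],[0.0878,-0.005,-0.003,0,0,0,0.9],[0.0878,-0.005,-0.003,0,0,0,1],[0.0878,-0.005,-0.003,0,0,0,1],[0.07,-0.005,-0.003,0,0,0,1],[0.03,-0.005,-0.003,0,0,0,1],[-0.03,-0.005,-0.003,0,0,0,1],[-0.08,-0.005,-0.003,0,0,0,1],[-0.08,-0.005,-0.003,0,0,0,1]]'
python3 - <<'E'
from h import *
X,p,d=look("w17.png",[]); s=arm.state(); print(s["tcp_pos"],s["force"],s["gripper_width"])
m=(abs(X[...,0]-.62)<.045)&(abs(X[...,1]-.245)<.045)&(X[...,2]>.045)&(X[...,2]<.075); P=X[m]; 
print("cup top",len(P),P[:,2].mean().round(4),P[:,2].std().round(4),cv2.minEnclosingCircle(P[:,:2].astype(np.float32)*1000))
c=cam("top"); p,d=arm.capture("top"); X=cloud("top",d,d>0,c); X2=np.zeros(d.shape+(3,)); X2[d>0]=X
cv2.imwrite("pics/top1.png",cv2.resize(p[100:300,140:540],None,fx=2,fy=2,interpolation=cv2.INTER_CUBIC))
for n,x,y in (("P",.437,-.042),("P",.440,.02),("R",.6235,-.2966),("R",.62,-.235)):
    P=X[(abs(X[:,0]-x)<.044)&(abs(X[:,1]-y)<.018)&(X[:,2]>.0115)&(X[:,2]<.03)]; print(n,len(P),P.mean(0).round(4),np.percentile(P[:,2],90).round(4))
for l in ("timer","tape"):
    r=arm.regions_of("top",l)
    if r: P=cloud("top",d,r[0]["region"],c); print(l,r[0]["conf"],[np.round(q,1) for q in cv2.minAreaRect(P[:,:2].astype(np.float32)*1000)])
E
```

```text
time_s: 37.48
tcp_pos: [0.6232, 0.246, 0.207]
ee_rot: [0.503, -0.502, 0.497, 0.498]
force: [-0.5, 0.6, -0.2]
gripper_width: 0.0853
[0.62163125 0.24552959 0.20375664] [ 0.20758539  0.67911636 -0.46382408] 0.0852486996624345
cup top 2005 0.0591 0.0013 ((620.3662109375, 244.7046356201172), 24.867773056030273)
P 144 [ 0.4343 -0.0402  0.017 ] 0.0204
P 142 [0.4416 0.0207 0.0169] 0.0202
R 133 [ 0.624  -0.2947  0.0167] 0.0205
R 135 [ 0.6187 -0.233   0.0168] 0.0199
tape 0.55 [array([471.2, 341.5]), array([53.2, 52.4]), np.float64(22.6)]
```

View pics/w17.png

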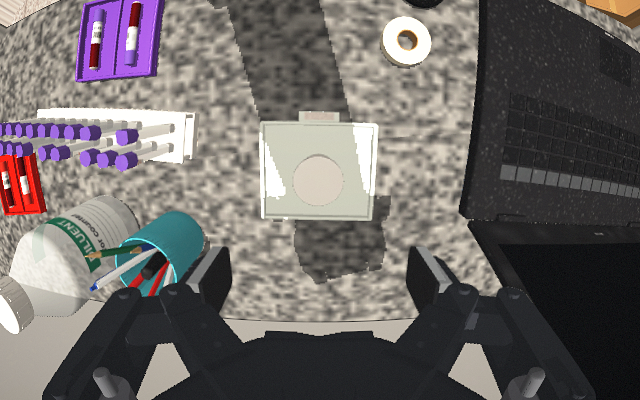

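View pics/top1.png

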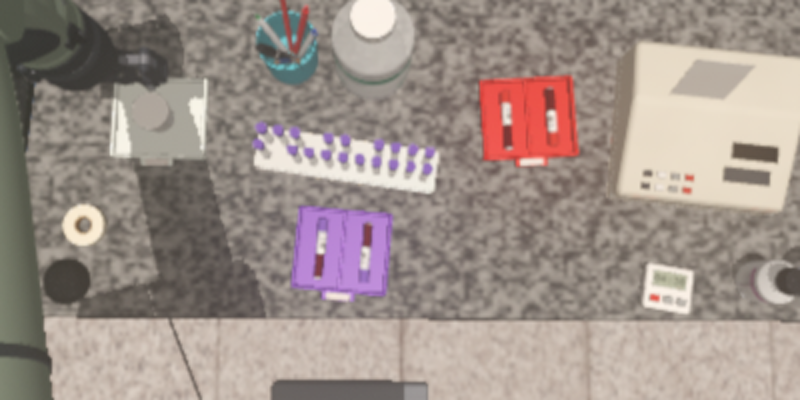

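The cup stands upright in the white tray, at pixel (318,180) in the wrist view. All four tubes lie in their own bays, and the timer (668,288) and tape (83,225) haven't moved in the top view. I'm handing in.

```bash
python3 -c "
from rig import arm
print(arm.job_done())"
```

```text
the job is handed in; nothing more can be done
None
```

The job is handed in, at about 38 s of robot time. Both purple tubes lie flat in separate bays of the purple tray, and both red tubes lie flat in separate bays of the red tray. The lidded cup stands upright in the white tray, and the gripper is open and clear above it.

- **Tubes:** in the wrist camera their tops are at 18.6–18.8 mm, which fits lying flat on the 4 mm tray floor. The last top-camera check put all four on their bay mid-lines within about 2 mm; it reads heights about 1.5 mm higher.
- **Cup:** its top is level at 59 mm, and it stands at (0.620, 0.245), the centre of the white tray.
- **Tape and timer:** the tape measured within about 1.5 mm of where it started. The network did not find the timer in the last top picture, so I compared the pictures by eye; it is at the same place as at the start.
- **Went wrong on the way:** on the way to the second purple tube the last joint hit its range limit and the tool stopped short. I turned the gripper half a turn the other way and carried on; nothing was touched.

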